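# Return the bench items to their fitted trays

### The arm

A 6-joint arm with a two-finger parallel gripper is mounted at the origin on a cart in front of the work surface, level with it; the furniture and walls round the work are solid. World frame = base frame: x ahead of the robot, y to its left, z up, the work surface at z = 0. Lengths are in mm, angles in degrees, forces in N, time in s.
With the tool pointing down it reaches from about 300 to 850 mm from the base axis. Payload 4.2 kg.
Tool frame: the origin (TCP) lies on the centre line of the jaws, within the pads' length; the fingertips stand 8 mm ahead of it and the grasp point (between the pads) lies 11 mm behind it; z points along the fingers, y is the line along which they close (so a half turn about z gives the same grasp; the last joint's range is limited). The gripper opens to 91 mm and grips with 3 to 60 N. Pads are 32 mm wide; open, the fingers measure 118 mm over their backs; the gripper's body (76 mm by 178 mm) begins 60 mm behind the grasp point.
Start: joints at [64.458, 18.312, 89.639, -0, 72.044, -1.146], TCP at [237.507, 523.672, 221.976] pointing down, gripper open.
Joint ranges: [-177.97, 177.97], [-48.28, 115.42], [12.27, 149.76], [-77.06, 257.06], [2.81, 150.46], [-146.56, 146.56]. Speed limits (degrees/s): [147.25, 147.25, 180, 180, 180, 180].

### API

Orientations are given as [roll, pitch, yaw] about the fixed x, y, z axes, in that order (R = Rz(yaw) Ry(pitch) Rx(roll)).
In Python, from workcell import telemetry, eyes, ticket gives the robot as it stands. The module is installed in compiled form; this text tells all that it offers.
- The arm moves only by the shell command python3 -m crank 'ROWS' [OPENING] [FORCE]. ROWS is JSON, a list of rows, each an object of numbers: "dx", "dy", "dz": the shift along the world's x, y, z normalised to -1 to 1, where 1 is 80 cm; "yaw": the turn about the world's z normalised to -1 to 1, where 1 is 5 degrees. A call has 1 to 10 rows; each row shifts and turns the commanded pose from where the row before left it; what a row does not reach is not made up. A row lasts 1/8 s, in which the tool goes at most 62.5 mm and 10.7 degrees, less where a joint would pass 70% of its speed; a pose out of reach is approached as far as the arm can. A call with a number of a shift or a turn outside -1 to 1 is refused whole. A call with a gripper value outside its range is refused whole. OPENING is the opening, from 0 (shut) to 1 (fully open), set as the call begins (- or left out, the last holds). The fingers move at their own pace and stop on an object; FORCE is the grip in N (left out, the last holds). Time passes only in rows, so rows that do not move let the fingers close. It gives the time, the measured TCP pose, the force, the opening and the grip force at its end, in the units of the state.
- telemetry.state(): the state, without advancing time (a new reading comes with each control period).
- eyes.grab_frame(name): name is "scene" or "side" or "wrist"; returns the picture (420x560x3 uint8, red, green, blue); there is no depth.
- eyes.calibration(name): a dict with "camera_matrix" (3x3 intrinsics, pixels), "world_from_camera" (4x4, takes a point from camera to world coordinates). Camera axes: x right, y down, z forward; pixel columns grow to the right and rows downward; lengths in mm; the calibration is good to about 2 mm. A picture is of the moment at which its call begins: read the wrist's pose just before it. calibration takes no time and is no camera call; for the wrist camera it gives the pose at the moment of the call.
- ticket.job_done(): hands the job in; it is judged then, once.
The state is a dict: "time_s": time; "qpos": joint angles; "qvel": joint speeds; "effort": joint torques, N m; "ee_pos": TCP position; "ee_rot": TCP orientation; "force": force on the tool from outside, world axes, zero at the start; "torque": the same for the moment, N m; "gripper_width": finger opening in mm; "gripper_force": force on a finger pad.
Only numpy, scipy, OpenCV 4.12 (cv2) and the standard library are available. Lean on these libraries where they do the work, as an engineer would, in place of code of your own. Each camera call takes 0.05 s, during which the arm holds its last target. There are 200 camera calls.

### The job

Tidy the bench: put the specimen cup, the lab timer, the stapler and the forceps each into the shallow white-rimmed tray whose outline fits it (round, nearly square, long and wide, long and narrow). Each must end up lying flat on its tray's floor inside the rim, the cup standing upright; set them down rather than drop them, never tip the cup over, and leave the petri dishes and the tape reel where they are.

Things in the scene. Friction and masses are not known exactly. Their poses are not given: they have to be found in the camera images.
- specimen_cup_mid (a point): Loose screw-top specimen cup standing upright, clear with a plain white lid, 61 mm across the lid, about 54 mm across the body tapering to 46 mm at the foot, 70 mm tall; the lid is the top 12 mm. Point: the cup's centre, 35 mm above its foot; z up along its axis. 30 g.
- lab_timer_mid (a point): Loose flat white lab timer lying on its back, 66 mm along its x, 72 mm along its y, 16 mm high. Point: its centre, 8 mm above its underside; z up. 60 g. It starts with its y roughly along the bench's depth or within 0.3 rad of it, so that the 66 mm side runs left-right.
- stapler_1_mid (a point): Loose black stapler standing on its base, 137 mm long along its x, base 38 mm wide (y) and 8 mm high, the arm above it 20 mm wide from 18 to 42 mm height; does not open. Point: its centre, 21 mm above its underside; z up. 210 g. Grip it across the arm.
- forceps_1_mid (a point): Loose steel forceps lying on their side, 131 mm long along x, up to 16 mm wide (y), 9 mm high, rigid. Point: the centre, 4.5 mm above the underside; z up. 22 g.
- round_tray_floor (a point): Round white tray with grey floor, fixed to the worktop, for the specimen cup: 72 mm across inside, 80 mm outside; closed rim 4 mm above its floor. Point: centre of the floor, 3 mm above the worktop; z up.
- square_tray_floor (a point): Nearly square white tray with grey floor, fixed, for the timer: inside 84 mm along x, 90 along y (outside 92 by 98), rims 4 mm above the floor with 44 mm gaps for fingers in the middle of each side. Point: centre of the floor, 3 mm above the worktop; z up. Timer x along tray x, either way round. A centrifuge's 100 mm high panel may stand close behind: grip the timer across its 66 mm side, closing left-right.
- long_wide_tray_floor (a point): Long wide white tray with grey floor, fixed to the worktop, for the stapler: inside 155 mm along x and 56 mm along y (outside 163 by 64), rim 4 mm above the floor with a 56 mm wide open gap in the middle of both long sides for fingers. Point: centre of the floor, 3 mm above the worktop; z up. Stapler x along tray x, either way round.
- long_narrow_tray_floor (a point): Long narrow white tray with grey floor, fixed to the worktop, for the forceps: inside 149 mm along x and 36 mm along y (outside 157 by 44), rim 4 mm above the floor with a 56 mm wide open gap in the middle of both long sides for fingers. Point: centre of the floor, 3 mm above the worktop; z up. Forceps x along tray x, either way round.
- petri_dish: Bystander: loose lidded off-white petri dish (the one nearer the robot of two), 90 mm across, 15 mm high. Origin: centre of its underside. Not to be moved.
- tape_reel: Bystander: loose brown tape reel lying flat, 94 mm across, 48 mm high. Origin: centre of its underside. Not to be moved.
Not all that is in view belongs to the job. There is more than one size of the part that bears specimen_cup_mid; the job needs the larger.

How it is judged:
By the outcome, as a careful person would: the job done as asked, in the order asked, and still so for the second after the job is handed in, with the robot touching nothing.
It also fails if it takes over 115 s, if anything falls off the work surface, if the arm or the gripper's body presses on something with over 40 N, if the wrist force passes 120 N, or if a joint passes its speed limit or range.

## Working session

There is one attempt and no reset: what is moved stays moved. The work goes in short steps, Python scripts to look and compute and a shell command to move; the robot and the scene stay as the last step left them, time stands still between calls to the robot, and variables do not carry over. Pictures are saved under pics/ and viewed, at most 19 in all, crops included, and the job is handed in when it is done.

```bash
mkdir -p pics; cat > h.py <<'E'
import numpy as np, cv2
from workcell import telemetry, eyes, ticket
def grab(n,f):
    c=eyes.calibration(n); im=eyes.grab_frame(n); cv2.imwrite('pics/'+f,im[:,:,::-1].copy()); np.savez('pics/'+f+'.npz',K=c['camera_matrix'],T=c['world_from_camera']); return im,c
def load(f):
    d=np.load('pics/'+f+'.npz'); return cv2.imread('pics/'+f)[:,:,::-1].copy(),dict(camera_matrix=d['K'],world_from_camera=d['T'])
def ray(c,uv,z):
    K=np.array(c['camera_matrix']);T=np.array(c['world_from_camera'])
    uv=np.atleast_2d(np.array(uv,float)); d=(T[:3,:3]@np.linalg.inv(K)@np.c_[uv,np.ones(len(uv))].T).T
    o=T[:3,3]; return o+d*((z-o[2])/d[:,2])[:,None]
def proj(c,P):
    K=np.array(c['camera_matrix']);T=np.linalg.inv(np.array(c['world_from_camera']))
    P=np.atleast_2d(np.array(P,float)); q=(K@(T[:3,:3]@P.T+T[:3,3:])).T; return q[:,:2]/q[:,2:]
E
python3 - <<'E'
from h import *
for n in("scene","side","wrist"):
    im,c=grab(n,n+'0.png'); print(n,np.round(c['world_from_camera'],2).tolist(),np.round(c['camera_matrix'],0).tolist())
s=telemetry.state();print(s['ee_pos'],s['ee_rot'],s['gripper_width'],s['time_s'])
E
```

```text
scene [[0.89, -0.25, 0.37, 115.81], [-0.45, -0.54, 0.71, -1076.2], [0.02, -0.8, -0.59, 756.93], [0.0, 0.0, 0.0, 1.0]] [[452.0, 0.0, 281.0], [0.0, 452.0, 215.0], [0.0, 0.0, 1.0]]
side [[-1.0, 0.02, -0.03, 633.29], [0.04, 0.46, -0.89, 981.15], [-0.01, -0.89, -0.46, 682.05], [0.0, 0.0, 0.0, 1.0]] [[506.0, 0.0, 275.0], [0.0, 506.0, 217.0], [0.0, 0.0, 1.0]]
wrist [[0.41, 0.88, 0.22, 175.38], [0.91, -0.4, -0.1, 552.52], [-0.0, 0.24, -0.97, 384.01], [0.0, 0.0, 0.0, 1.0]] [[306.0, 0.0, 282.0], [0.0, 306.0, 212.0], [0.0, 0.0, 1.0]]
[237.37723295 523.33619661 221.33156219] [-1.79926627e+02  2.44623435e-04  1.55604834e+02] 91.22726860773129 0.15
```

View pics/scene0.png

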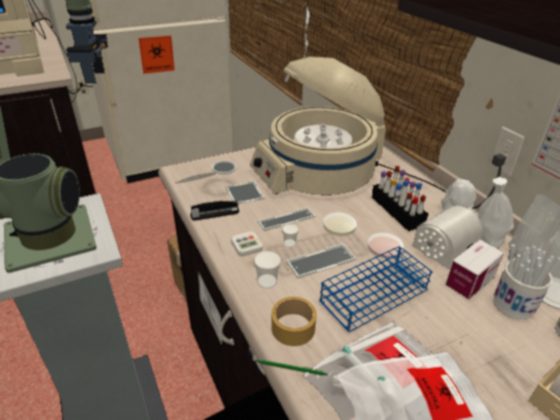

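View pics/side0.png

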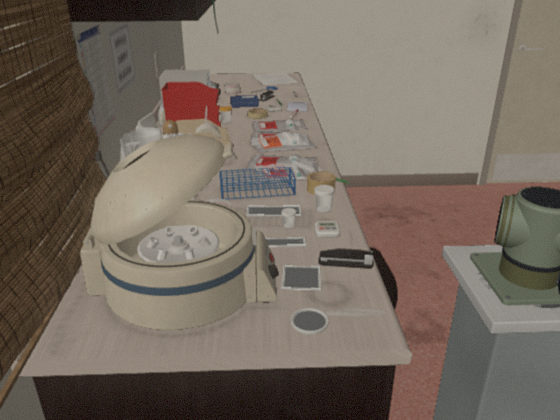

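The scene view shows all the items and trays. In the side view: round tray (309,320), forceps (355,313), square tray (301,277), stapler (346,258), narrow tray (285,242), timer (327,228), small cup (289,217), wide tray (273,210), large cup (324,198), reel (322,182).

```bash
python3 - <<'E'
from h import *
im,c=load('side0.png')
for n,u,z in [('round',(309,320),3),('forceps',(355,313),5),('square',(301,277),3),('stapler',(346,258),21),('narrow',(285,242),3),('timer',(327,228),14),('smallcup',(289,225),0),('wide',(273,210),3),('cup foot',(323,209),0),('reel',(322,182),40)]:
    print(n,ray(c,u,z)[0].round())
a,_=load('side0.png');b,_=load('scene0.png')
cv2.imwrite('pics/a.png',cv2.resize(a[160:340,230:410],None,fx=3.3,fy=3.3,interpolation=2)[:,:,::-1])
E
```

```text
round [535. 139.   3.]
forceps [435. 123.   5.]
square [538. -21.   3.]
stapler [423. -72.  21.]
narrow [ 567. -189.    3.]
timer [ 448. -241.   14.]
smallcup [ 550. -290.    0.]
wide [ 593. -383.    3.]
cup foot [ 441. -388.    0.]
reel [ 431. -501.   40.]
```

View pics/a.png

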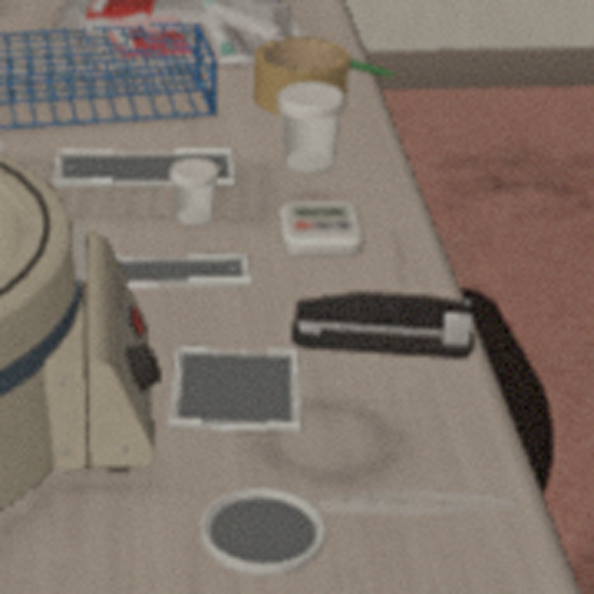

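View pics/wrist0.png

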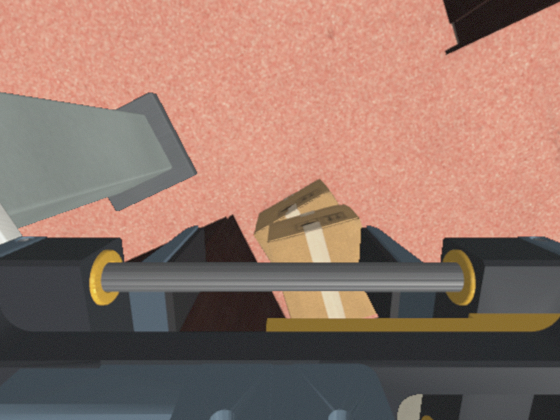

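The crop confirms every object and tray. The larger cup stands behind the timer, near the bench edge, and the forceps are the pale sliver near the round tray. The wrist camera sits on the tool's +x side with the gripper filling its lower half. At yaw 180 it will look at the robot side of the TCP, so I'll go above the work.

```bash
python3 -m crank '[{"dx":0.031,"dy":-0.068,"dz":0.006,"yaw":0.41},{"dx":0.031,"dy":-0.068,"dz":0.006,"yaw":0.41},{"dx":0.031,"dy":-0.068,"dz":0.006,"yaw":0.41},{"dx":0.031,"dy":-0.068,"dz":0.006,"yaw":0.41},{"dx":0.031,"dy":-0.068,"dz":0.006,"yaw":0.41},{"dx":0.031,"dy":-0.068,"dz":0.006,"yaw":0.41},{"dx":0.031,"dy":-0.068,"dz":0.006,"yaw":0.41},{"dx":0.031,"dy":-0.068,"dz":0.006,"yaw":0.41},{"dx":0.031,"dy":-0.068,"dz":0.006,"yaw":0.41},{"dx":0.031,"dy":-0.068,"dz":0.006,"yaw":0.41}]' 1 && python3 -m crank '[{"dx":0.031,"dy":-0.068,"yaw":0.41},{"dx":0.03,"dy":-0.068,"yaw":0.41},{},{}]' && python3 -c "
from h import *
s=telemetry.state();print(s['ee_pos'],s['ee_rot'],s['qpos'],s['force'])
grab('wrist','w1.png')"
```

```text
time_s: 1.4
ee_pos: [485.9, -22.2, 270.1]
ee_rot: [180.0, 0.0, 176.2]
force: [1.5, 0.9, -0.1]
gripper_width: 91.5
gripper_force: 0.0validation failed for argument at $[0]...
```

```bash
python3 -m crank '[{"dx":0.031,"dy":-0.068,"dz":0,"yaw":0.38},{"dx":0.03,"dy":-0.068,"dz":0,"yaw":0.38},{"dx":0,"dy":0,"dz":0,"yaw":0},{"dx":0,"dy":0,"dz":0,"yaw":0}]' && python3 -c "
from h import *
s=telemetry.state();print(s['ee_pos'],s['ee_rot'],s['qpos'],s['force'])
grab('wrist','w1.png')"
```

```text
time_s: 1.9
ee_pos: [533.8, -128.8, 269.5]
ee_rot: [179.9, -0.1, 179.9]
force: [-0.2, 1.4, -0.2]
gripper_width: 91.1
gripper_force: 0.0
[ 533.79343396 -128.75755677  269.46122396] [ 1.79937996e+02 -8.33511488e-02  1.79862671e+02] [-1.47846660e+01  1.45053575e+01  8.81737809e+01  3.98695575e-02
  7.74171857e+01 -1.04656011e+02] [-0.15595325  1.35450112 -0.23454948]
```

View pics/w1.png

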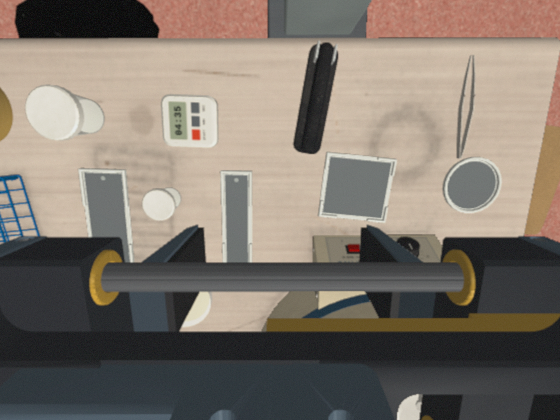

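The wrist view shows the cup lid (53,113), timer (190,121), stapler (318,98), forceps (466,107), round tray (472,185), square tray (358,186), narrow tray (236,215) and wide tray (108,215). The fingers cut off the far ends of the last two. I'll measure these by masks.

```bash
cat > seg.py <<'E'
from h import *
def rect(f,roi,mode,z,name):
    im,c=load(f); x0,y0,x1,y1=roi; g=cv2.cvtColor(im,cv2.COLOR_RGB2GRAY).astype(int)
    sat=im.max(2).astype(int)-im.min(2); s=g[y0:y1,x0:x1]; st=sat[y0:y1,x0:x1]
    m={'dark':s<60,'floor':(s<130)&(st<25),'white':(s>175)&(st<22),'mid':s<135}[mode].astype(np.uint8)
    n,l,stt,_=cv2.connectedComponentsWithStats(m); k=1+stt[1:,4].argmax()
    cn=max(cv2.findContours((l==k).astype(np.uint8),cv2.RETR_EXTERNAL,cv2.CHAIN_APPROX_NONE)[0],key=len)[:,0,:]+[x0,y0]
    P=ray(c,cn,z)[:,:2].astype(np.float32); (cx,cy),(w,h),a=cv2.minAreaRect(P)
    b=cv2.boxPoints(((cx,cy),(w,h),a)); e=max((b[1]-b[0],b[2]-b[1]),key=np.linalg.norm)
    print(name,'c',round(cx,1),round(cy,1),'size',round(w,1),round(h,1),'long axis',round((np.degrees(np.arctan2(e[1],e[0]))+90)%180-90,1),'px',cn.min(0),cn.max(0),'area',stt[k,4])
    return P
E
python3 - <<'E'
from seg import *
f='w1.png'
im,c=load(f); print(im[121,170],im[60,250],im[186,358],im[160,332],im[113,50],im[110,95],im[80,461],im[108,166])
print(np.round(c['world_from_camera'],3).tolist())
rect(f,(440,150,510,220),'floor',3,'round')
rect(f,(310,145,405,228),'floor',3,'square')
rect(f,(285,42,345,160),'dark',42,'stapler')
rect(f,(155,90,225,152),'white',16,'timer')
rect(f,(445,52,480,158),'mid',5,'forceps')
rect(f,(20,75,105,150),'white',70,'lid')
rect(f,(215,165,258,230),'floor',3,'narrow')
rect(f,(75,165,137,230),'floor',3,'wide')
E
```

```text
[159 165 139] [202 187 166] [113 117 115] [116 120 119] [225 221 211] [207 206 192] [197 181 162] [222 219 207]
[[0.002, 0.971, 0.24, 465.954], [1.0, -0.002, 0.001, -127.676], [0.001, 0.24, -0.971, 432.344], [0.0, 0.0, 0.0, 1.0]]
round c 533.5 140.3 size 64.0 64.5 long axis -40.7 px [448 162] [494 207] area 1675
square c 537.1 -22.5 size 84.2 77.8 long axis 84.3 px [324 158] [389 216] area 3206
stapler c 422.9 -87.5 size 32.6 126.0 long axis -9.7 px [294  43] [336 152] area 2707
timer c 447.0 -247.8 size 71.1 62.7 long axis 89.8 px [162  96] [217 146] area 1669
forceps c 432.3 116.6 size 18.4 123.9 long axis -0.8 px [457  59] [474 157] area 482
lid c 440.0 -372.7 size 86.0 57.1 long axis 89.9 px [26 86] [103 139] area 2974
narrow c 558.9 -193.4 size 28.9 78.6 long axis -1.7 px [226 176] [246 229] area 1092
wide c 557.0 -380.2 size 50.0 82.3 long axis -2.0 px [ 85 173] [125 229] area 1940
```

```bash
python3 -m crank '[{"dx":-0.005,"dy":-0.062,"dz":-0.0125,"yaw":0},{"dx":-0.005,"dy":-0.062,"dz":-0.0125,"yaw":0},{"dx":-0.005,"dy":-0.062,"dz":-0.0125,"yaw":0},{"dx":-0.005,"dy":-0.062,"dz":-0.0125,"yaw":0},{"dx":-0.005,"dy":-0.06,"dz":-0.0125,"yaw":0},{"dx":0,"dy":0,"dz":0,"yaw":0},{"dx":0,"dy":0,"dz":0,"yaw":0}]' && python3 -c "
from h import *
grab('wrist','w2.png')"
```

```text
time_s: 2.82
ee_pos: [514.6, -373.8, 220.3]
ee_rot: [179.9, 0.0, 180.0]
force: [-0.7, 0.3, 0.8]
gripper_width: 91.4
gripper_force: 0.0
```

View pics/w2.png

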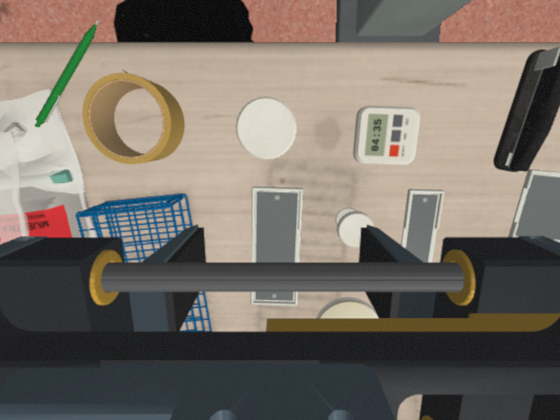

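The lid is at (267,128), seen almost from straight above. The timer is at (387,135). The wide tray is visible at both ends (near end row 187, far end row 304), with the gripper bar crossing it.

```bash
python3 - <<'E'
from seg import *
f='w2.png'; im,c=load(f)
P=rect(f,(232,92,302,164),'white',70,'lid'); print(cv2.minEnclosingCircle(P))
P=rect(f,(345,100,425,172),'white',16,'timer')
rect(f,(248,180,308,262),'floor',3,'wideNear')
cv2.imwrite('pics/b.png',cv2.resize(np.hstack([im[95:175,345:425],im[290:310,240:320].repeat(4,0)[:80],load('w1.png')[0][145:225,315:395]]),None,fx=3.3,fy=3.3,interpolation=2)[:,:,::-1])
for uv in [(253,188),(301,188),(251,304),(298,304)]: print(ray(c,uv,7)[0].round(1))
E
```

```text
lid c 439.7 -388.2 size 57.2 57.3 long axis -90.0 px [237  98] [295 158] area 2798
((439.4819030761719, -388.4378662109375), 29.420923233032227)
timer c 446.8 -249.1 size 67.5 62.4 long axis 88.1 px [357 108] [419 163] area 1879
wideNear c 562.3 -379.8 size 49.9 93.6 long axis -1.1 px [257 192] [296 261] area 2656
[ 509.5 -408.4    7. ]
[ 509.5 -348.7    7. ]
[ 670.1 -414.8    7. ]
[ 670.1 -350.5    7. ]
```

View pics/b.png

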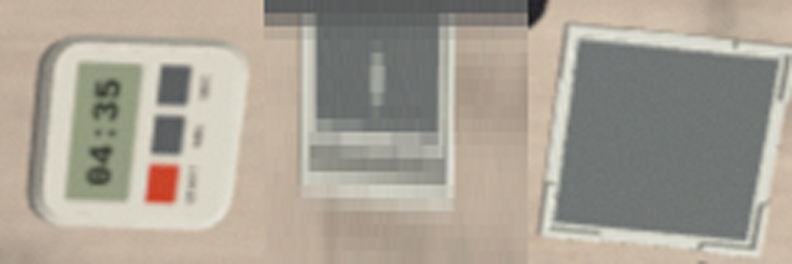

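```bash
python3 -m crank '[{"dx":-0.031,"dy":-0.006,"dz":-0.0417,"yaw":0},{"dx":-0.031,"dy":-0.006,"dz":-0.0417,"yaw":0},{"dx":-0.0315,"dy":-0.006,"dz":-0.0417,"yaw":0},{"dx":0,"dy":0,"dz":-0.027,"yaw":0},{"dx":0,"dy":0,"dz":-0.027,"yaw":0},{"dx":0,"dy":0,"dz":-0.027,"yaw":0},{"dx":0,"dy":0,"dz":0,"yaw":0},{"dx":0,"dy":0,"dz":0,"yaw":0}]' 0.84 15 && python3 -c "
from h import *
grab('wrist','w3.png');grab('side','s3.png')
a=load('w3.png')[0];b=load('s3.png')[0]
cv2.imwrite('pics/c.png',np.hstack([a[:400],cv2.resize(b[130:260,250:350],(240,400))])[:,:,::-1])"
```

```text
time_s: 3.88
ee_pos: [440.5, -389.5, 56.4]
ee_rot: [-179.9, 0.1, 180.0]
force: [0.7, -0.0, 0.6]
gripper_width: 76.4
gripper_force: 0.0
```

View pics/c.png

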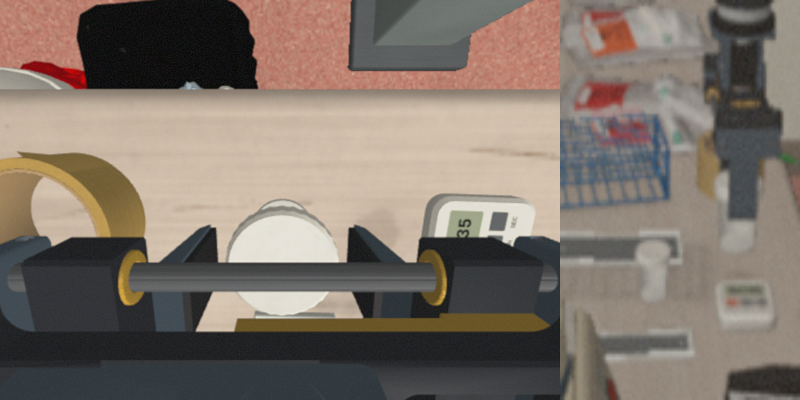

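The cup lid (283,258) is centred between the open fingers. Closing.

```bash
python3 -m crank '[{"dx":0,"dy":0,"dz":0,"yaw":0},{"dx":0,"dy":0,"dz":0,"yaw":0},{"dx":0,"dy":0,"dz":0,"yaw":0},{"dx":0,"dy":0,"dz":0,"yaw":0},{"dx":0,"dy":0,"dz":0.03,"yaw":0},{"dx":0,"dy":0,"dz":0.05,"yaw":0},{"dx":0,"dy":0,"dz":0.05,"yaw":0},{"dx":0,"dy":0,"dz":0,"yaw":0}]' 0 15
```

```text
time_s: 4.97
ee_pos: [440.9, -391.4, 162.2]
ee_rot: [-179.7, 0.3, 179.9]
force: [-0.3, 0.0, -0.8]
gripper_width: 60.9
gripper_force: 15.0
```

```bash
python3 -m crank '[{"dx":0.0116,"dy":0.04,"dz":0,"yaw":0},{"dx":0.0116,"dy":0.07,"dz":0,"yaw":0},{"dx":0.0116,"dy":0.075,"dz":0,"yaw":0},{"dx":0.0116,"dy":0.075,"dz":0,"yaw":0},{"dx":0.0116,"dy":0.075,"dz":0,"yaw":0},{"dx":0.0116,"dy":0.075,"dz":0,"yaw":0},{"dx":0.0116,"dy":0.075,"dz":0,"yaw":0},{"dx":0.0116,"dy":0.075,"dz":0,"yaw":0},{"dx":0.0116,"dy":0.06,"dz":0,"yaw":0},{"dx":0.0116,"dy":0.044,"dz":0,"yaw":0}]' >/dev/null; python3 -m crank '[{"dx":0,"dy":0,"dz":0,"yaw":0},{"dx":0,"dy":0,"dz":0,"yaw":0}]' && python3 -c "
from h import *
grab('wrist','w4.png');grab('side','s4.png')
a=load('w4.png')[0];b=load('s4.png')[0]
cv2.imwrite('pics/d.png',np.hstack([a[:400],cv2.resize(b[200:350,260:350],(240,400))])[:,:,::-1])"
```

```text
time_s: 6.48
ee_pos: [531.4, 140.6, 157.9]
ee_rot: [-179.9, -0.1, 179.9]
force: [0.1, -0.7, 0.2]
gripper_width: 60.9
gripper_force: 15.0
```

View pics/d.png

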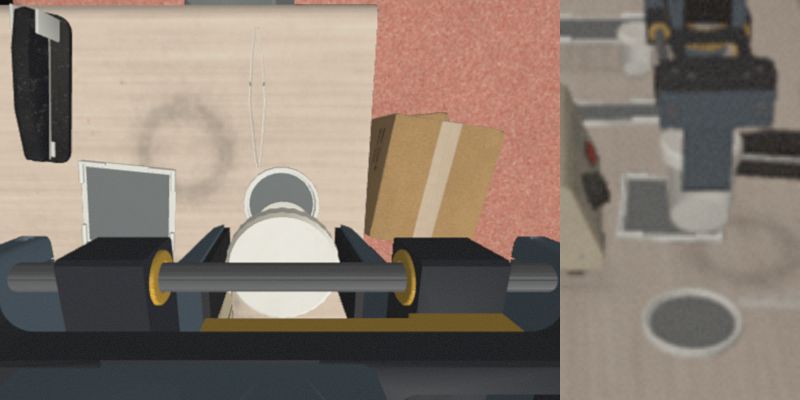

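The cup is held upright, and the round tray's outer rim runs from column 245 to 319, in line with the TCP. The forceps are visible at (257,95). Lowering.

```bash
python3 -m crank '[{"dx":0.004,"dy":0,"dz":-0.04,"yaw":0},{"dx":0,"dy":0,"dz":-0.04,"yaw":0},{"dx":0,"dy":0,"dz":-0.025,"yaw":0},{"dx":0,"dy":0,"dz":-0.01,"yaw":0},{"dx":0,"dy":0,"dz":-0.004,"yaw":0},{"dx":0,"dy":0,"dz":0,"yaw":0},{"dx":0,"dy":0,"dz":0,"yaw":0}]'
```

```text
time_s: 7.45
ee_pos: [536.0, 141.4, 64.7]
ee_rot: [180.0, 0.1, 179.9]
force: [0.3, -0.2, -0.1]
gripper_width: 60.6
gripper_force: 15.0
```

```bash
python3 -m crank '[{"dx":0,"dy":0,"dz":-0.003,"yaw":0},{"dx":0,"dy":0,"dz":-0.0015,"yaw":0},{"dx":0,"dy":0,"dz":-0.0015,"yaw":0},{"dx":0,"dy":0,"dz":0,"yaw":0}]'
```

```text
time_s: 7.95
ee_pos: [535.4, 141.3, 59.0]
ee_rot: [180.0, -0.0, 179.9]
force: [0.5, -0.8, -0.0]
gripper_width: 60.9
gripper_force: 15.0
```

```bash
python3 -m crank '[{"dx":0,"dy":0,"dz":-0.0012,"yaw":0},{"dx":0,"dy":0,"dz":0,"yaw":0},{"dx":0,"dy":0,"dz":0,"yaw":0}]'
```

```text
time_s: 8.32
ee_pos: [535.7, 141.3, 58.6]
ee_rot: [180.0, 0.0, 179.9]
force: [-1.4, 0.1, 4.3]
gripper_width: 60.7
gripper_force: 15.0
```

Contact shows at 4 N. Releasing and lifting.

```bash
python3 -m crank '[{"dx":0,"dy":0,"dz":0,"yaw":0},{"dx":0,"dy":0,"dz":0,"yaw":0},{"dx":0,"dy":0,"dz":0,"yaw":0},{"dx":0,"dy":0,"dz":0.02,"yaw":0},{"dx":0,"dy":0,"dz":0.04,"yaw":0},{"dx":0,"dy":0,"dz":0.06,"yaw":0},{"dx":0,"dy":0,"dz":0.02,"yaw":0},{"dx":0,"dy":-0.05,"dz":0,"yaw":0},{"dx":0,"dy":-0.07,"dz":0,"yaw":0},{"dx":-0.004,"dy":-0.073,"dz":0,"yaw":0}]' 0.9 && python3 -m crank '[{"dx":-0.004,"dy":-0.073,"dz":0,"yaw":0},{"dx":-0.004,"dy":-0.073,"dz":0,"yaw":0},{"dx":-0.004,"dy":-0.073,"dz":0,"yaw":0},{"dx":-0.004,"dy":-0.073,"dz":0,"yaw":0},{"dx":-0.004,"dy":0,"dz":-0.03,"yaw":0},{"dx":0,"dy":0,"dz":0,"yaw":0},{"dx":0,"dy":0,"dz":0,"yaw":0}]' && python3 -c "
from h import *
grab('wrist','w5.png');grab('side','s5.png')
a=load('w5.png')[0];b=load('s5.png')[0]
cv2.imwrite('pics/e.png',np.hstack([a[:400],cv2.resize(b[200:350,260:350],(240,400))])[:,:,::-1])"
```

```text
time_s: 9.57
ee_pos: [532.0, -14.4, 170.0]
ee_rot: [180.0, -0.0, 180.0]
force: [1.3, -0.4, 1.2]
gripper_width: 82.3
gripper_force: 0.0
time_s: 10.45
ee_pos: [516.6, -246.3, 146.5]
ee_rot: [180.0, 0.0, 179.9]
force: [0.5, -0.3, -0.4]
gripper_width: 81.9
gripper_force: 0.0
```

View pics/e.png

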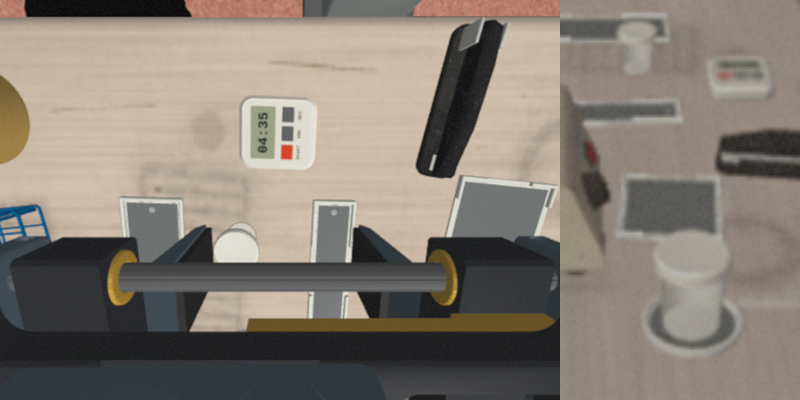

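The cup stands upright inside the round tray. The timer, at (279,133), is seen squarely from above. The narrow tray shows both its ends (rows 201 and ~318).

```bash
python3 - <<'E'
from seg import *
f='w5.png'; im,c=load(f)
P=rect(f,(230,88,328,178),'white',16,'timer')
# lines through the side edges of the mask (middle 60%)
x=P[:,0];y=P[:,1]
for nm,a,b in(('x',x,y),('y',y,x)):
    for s in(1,-1):
        mid=abs(b-np.median([b.min(),b.max()]))<20; lo=a.min() if s>0 else a.max()
        k=mid&(abs(a-lo)<8); p=np.polyfit(b[k],a[k],1); print(nm,s,'slope deg',round(np.degrees(np.arctan(p[0])),1),'at mid',round(np.polyval(p,b[k].mean()),1))
P=rect(f,(305,196,360,262),'floor',3,'narrowNear')
print(ray(c,[(314,201),(355,201),(308,318),(348,318)],7).round(1))
rect('w4.png',(78,160,178,238),'floor',3,'square')
E
```

```text
timer c 446.4 -248.5 size 69.0 63.9 long axis 87.9 px [241  98] [316 168] area 3126
x 1 slope deg 1.7 at mid 415.9
x -1 slope deg 2.1 at mid 477.9
y 1 slope deg -1.7 at mid -282.1
y -1 slope deg -1.9 at mid -214.5
narrowNear c 549.2 -192.7 size 30.4 60.8 long axis -1.6 px [317 206] [348 261] area 1557
[[ 512.5 -212.7    7. ]
 [ 512.5 -171.3    7. ]
 [ 645.7 -216.1    7. ]
 [ 645.7 -171.5    7. ]]
square c 535.3 -22.4 size 86.1 76.2 long axis 85.8 px [ 87 168] [169 237] area 5285
```

```bash
python3 -m crank '[{"dx":-0.029,"dy":-0.001,"dz":-0.04,"yaw":-0.13},{"dx":-0.029,"dy":-0.001,"dz":-0.04,"yaw":-0.13},{"dx":-0.0295,"dy":-0.0005,"dz":-0.04,"yaw":-0.12},{"dx":0,"dy":0,"dz":-0.02,"yaw":0},{"dx":0,"dy":0,"dz":-0.018,"yaw":0},{"dx":0,"dy":0,"dz":-0.006,"yaw":0},{"dx":0,"dy":0,"dz":0,"yaw":0},{"dx":0,"dy":0,"dz":0,"yaw":0}]' 1
```

```text
time_s: 11.55
ee_pos: [447.0, -249.0, 15.5]
ee_rot: [-180.0, 0.1, 178.0]
force: [0.5, -0.2, 0.7]
gripper_width: 91.3
gripper_force: 0.0
```

```bash
python3 -m crank '[{"dx":0,"dy":0,"dz":-0.004,"yaw":0},{"dx":0,"dy":0,"dz":0,"yaw":0},{"dx":0,"dy":0,"dz":0,"yaw":0}]' - && python3 -m crank '[{"dx":0,"dy":0,"dz":0,"yaw":0},{"dx":0,"dy":0,"dz":0,"yaw":0},{"dx":0,"dy":0,"dz":0,"yaw":0},{"dx":0,"dy":0,"dz":0,"yaw":0},{"dx":0,"dy":0,"dz":0,"yaw":0}]' 0 20
```

```text
time_s: 11.92
ee_pos: [446.3, -248.8, 11.8]
ee_rot: [180.0, 0.0, 178.0]
force: [0.2, -0.3, 0.6]
gripper_width: 91.0
gripper_force: 0.0
time_s: 12.55
ee_pos: [446.4, -248.8, 11.8]
ee_rot: [-180.0, 0.0, 178.0]
force: [0.1, -1.0, -0.2]
gripper_width: 71.8
gripper_force: 20.0
```

The opening of 71.8 mm shows the 72 mm side lies along world y, which matches the tray's long side. Carrying it over.

```bash
python3 -m crank '[{"dx":0,"dy":0,"dz":0.03,"yaw":0},{"dx":0,"dy":0,"dz":0.05,"yaw":0},{"dx":0,"dy":0,"dz":0.04,"yaw":0},{"dx":0.0226,"dy":0.0566,"dz":0,"yaw":-0.15},{"dx":0.0226,"dy":0.0566,"dz":0,"yaw":-0.15},{"dx":0.0226,"dy":0.0566,"dz":0,"yaw":-0.15},{"dx":0.0226,"dy":0.0566,"dz":0,"yaw":-0.15},{"dx":0.0226,"dy":0.0566,"dz":0,"yaw":-0.14},{"dx":0,"dy":0,"dz":0,"yaw":0},{"dx":0,"dy":0,"dz":0,"yaw":0}]' && python3 -c "
from h import *
grab('wrist','w6.png');grab('side','s6.png')
a=load('w6.png')[0];b=load('s6.png')[0]
cv2.imwrite('pics/f.png',np.hstack([a[:400],cv2.resize(b[200:350,230:350],(240,300)).repeat(2,0)[:400]*0+cv2.resize(b[200:350,230:350],(240,400))])[:,:,::-1])"
```

```text
time_s: 13.8
ee_pos: [536.1, -22.5, 107.4]
ee_rot: [-180.0, -0.1, 174.3]
force: [-0.0, -0.3, -0.5]
gripper_width: 72.0
gripper_force: 20.0
```

View pics/f.png

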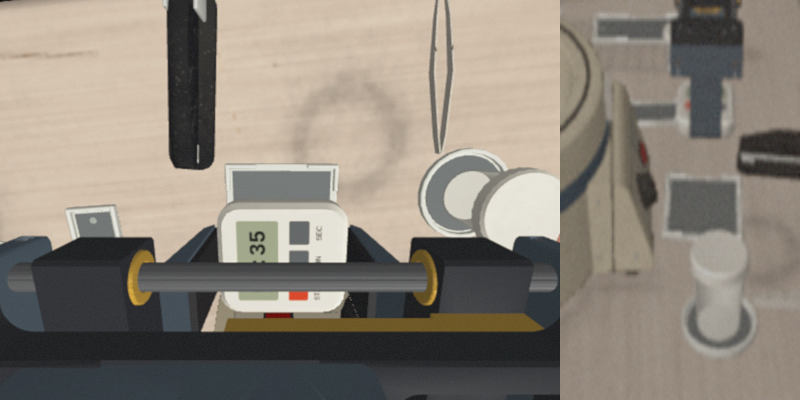

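The timer is over the square tray. The tray's near rim, from (225,164) to (337,167), is centred and parallel to within about 1.5°. Lowering.

```bash
python3 -m crank '[{"dx":0,"dy":0,"dz":-0.04,"yaw":0},{"dx":0,"dy":0,"dz":-0.04,"yaw":0},{"dx":0,"dy":0,"dz":-0.02,"yaw":0},{"dx":0,"dy":0,"dz":-0.01,"yaw":0},{"dx":0,"dy":0,"dz":0,"yaw":0},{"dx":0,"dy":0,"dz":0,"yaw":0}]'
```

```text
time_s: 14.65
ee_pos: [537.5, -22.5, 20.6]
ee_rot: [180.0, 0.1, 174.3]
force: [-0.1, -0.9, -0.4]
gripper_width: 71.6
gripper_force: 20.0
```

```bash
python3 -m crank '[{"dx":0,"dy":0,"dz":-0.003,"yaw":0},{"dx":0,"dy":0,"dz":-0.003,"yaw":0},{"dx":0,"dy":0,"dz":-0.001,"yaw":0},{"dx":0,"dy":0,"dz":0,"yaw":0},{"dx":0,"dy":0,"dz":0,"yaw":0}]'
```

```text
time_s: 15.28
ee_pos: [536.8, -22.3, 14.8]
ee_rot: [180.0, 0.0, 174.3]
force: [-1.7, 0.7, 5.4]
gripper_width: 71.8
gripper_force: 20.0
```

```bash
python3 -m crank '[{"dx":0,"dy":0,"dz":0,"yaw":0},{"dx":0,"dy":0,"dz":0,"yaw":0},{"dx":0,"dy":0,"dz":0,"yaw":0},{"dx":0,"dy":0,"dz":0.02,"yaw":0},{"dx":0,"dy":0,"dz":0.05,"yaw":0},{"dx":0,"dy":0,"dz":0.06,"yaw":0},{"dx":-0.022,"dy":-0.04,"dz":0.03,"yaw":-0.4},{"dx":-0.022,"dy":-0.04,"dz":0,"yaw":-0.4},{"dx":0,"dy":0,"dz":0,"yaw":0},{"dx":0,"dy":0,"dz":0,"yaw":0}]' 0.97 && python3 -c "
from h import *
grab('wrist','w7.png')"
```

```text
time_s: 16.52
ee_pos: [501.9, -86.1, 142.8]
ee_rot: [180.0, 0.1, 170.3]
force: [-0.4, 0.6, -0.1]
gripper_width: 88.6
gripper_force: 0.0
```

View pics/w7.png

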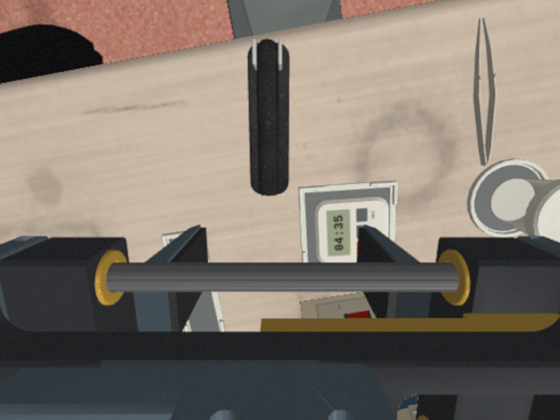

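The timer sits inside the square tray (350,225). The stapler is vertical in the view, columns 249–289 and rows 40–195, so yaw 170.3 matches it closely.

```bash
python3 - <<'E'
from seg import *
f='w7.png'
P=rect(f,(235,30,300,205),'mid',4,'st z4');P=rect(f,(235,30,300,205),'mid',30,'st z30')
P=rect(f,(235,30,300,205),'dark',4,'st dark z4')
im,c=load(f); g=cv2.cvtColor(im,cv2.COLOR_RGB2GRAY).astype(int)
for r in(70,110,150,180): k=np.where(g[r,235:300]<110)[0]+235; print(r,k.min(),k.max(), ray(c,((k.min()+k.max())/2,r),10)[0].round(1))
E
```

```text
st z4 c 419.6 -83.7 size 38.0 142.0 long axis -9.8 px [247  38] [289 195] area 5903
st z30 c 420.8 -82.9 size 34.7 129.8 long axis -9.8 px [247  38] [289 195] area 5903
st dark z4 c 419.8 -83.8 size 36.5 139.4 long axis -9.8 px [248  40] [288 194] area 5433
70 248 288 [376.7 -76.2  10. ]
110 249 288 [410.1 -81.9  10. ]
150 250 288 [445.7 -87.9  10. ]
180 251 288 [473.9 -92.5  10. ]
```

```bash
python3 -m crank '[{"dx":-0.051,"dy":0.0015,"dz":-0.02,"yaw":0},{"dx":-0.051,"dy":0.0015,"dz":-0.02,"yaw":0},{"dx":0,"dy":0,"dz":-0.04,"yaw":0},{"dx":0,"dy":0,"dz":-0.04,"yaw":0},{"dx":0,"dy":0,"dz":-0.02,"yaw":0},{"dx":0,"dy":0,"dz":-0.01,"yaw":0},{"dx":0,"dy":0,"dz":0,"yaw":0},{"dx":0,"dy":0,"dz":0,"yaw":0}]' 0.6
```

```text
time_s: 17.58
ee_pos: [420.6, -83.9, 22.7]
ee_rot: [180.0, 0.1, 170.3]
force: [-0.0, -0.0, 0.2]
gripper_width: 54.7
gripper_force: 0.0
```

```bash
python3 -m crank '[{"dx":0,"dy":0,"dz":0,"yaw":0},{"dx":0,"dy":0,"dz":0,"yaw":0},{"dx":0,"dy":0,"dz":0,"yaw":0},{"dx":0,"dy":0,"dz":0,"yaw":0},{"dx":0,"dy":0,"dz":0,"yaw":0},{"dx":0,"dy":0,"dz":0.02,"yaw":0},{"dx":0,"dy":0,"dz":0.05,"yaw":0},{"dx":0,"dy":0,"dz":0.06,"yaw":0},{"dx":0,"dy":0,"dz":0.02,"yaw":0},{"dx":0,"dy":0,"dz":0,"yaw":0}]' 0 40 && python3 -m crank '[{"dx":0.0304,"dy":-0.053,"dz":0,"yaw":0.24},{"dx":0.0304,"dy":-0.053,"dz":0,"yaw":0.24},{"dx":0.0304,"dy":-0.053,"dz":0,"yaw":0.24},{"dx":0.0304,"dy":-0.053,"dz":0,"yaw":0.24},{"dx":0.0304,"dy":-0.053,"dz":0,"yaw":0.24},{"dx":0.0304,"dy":-0.053,"dz":0,"yaw":0.24},{"dx":0.0304,"dy":-0.053,"dz":0,"yaw":0.24},{"dx":0,"dy":0,"dz":0,"yaw":0},{"dx":0,"dy":0,"dz":0,"yaw":0}]' && python3 -c "
from h import *
grab('wrist','w8.png');grab('side','s8.png');grab('scene','c8.png')
a=load('w8.png')[0];b=load('s8.png')[0];d=load('c8.png')[0]
cv2.imwrite('pics/g.png',np.hstack([a[:400],np.vstack([cv2.resize(b[130:260,200:356],(240,200)),cv2.resize(d[160:290,220:376],(240,200))])])[:,:,::-1])"
```

```text
time_s: 18.82
ee_pos: [420.4, -84.0, 142.9]
ee_rot: [180.0, 0.1, 170.3]
force: [0.2, 0.3, -1.9]
gripper_width: 18.3
gripper_force: 40.0
time_s: 19.95
ee_pos: [589.0, -379.8, 139.7]
ee_rot: [179.8, -0.2, 178.7]
force: [-1.2, 0.2, -2.6]
gripper_width: 18.2
gripper_force: 40.0
```

View pics/g.png

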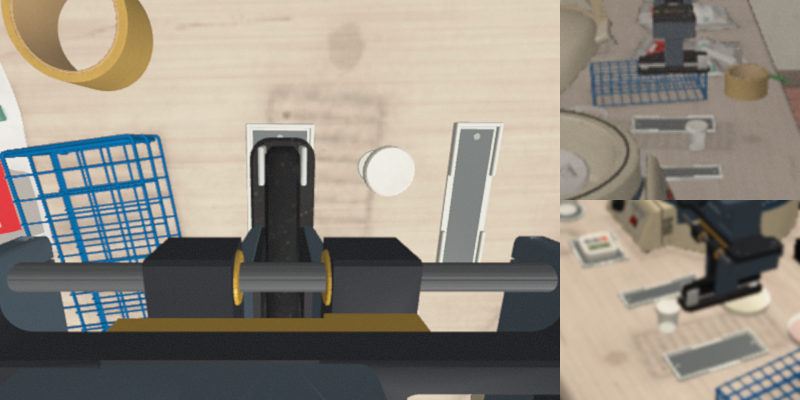

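Stapler hangs aligned over the wide tray: near rim columns 247–313, stapler end centred at 282. The blue rack sits close on the left, so I'll check its height against the gripper body before lowering.

```bash
python3 - <<'E'
from h import *
_,c=load('side0.png')
print(ray(c,(295,195),0)[0])
for z in(40,60,80,100): print(z,ray(c,(295,168.5),z)[0].round())
_,w=load('w8.png')
for z in(40,60,80): print('wrist near-right top corner (160,137)',z,ray(w,(160,137),z)[0].round(), 'bottom right (182,235)',ray(w,(182,235),z)[0].round())
print(ray(w,[(247,124),(313,124)],7).round(1))
E
```

```text
[ 518.07773217 -493.52367796    0.        ]
40 [ 509. -622.   40.]
60 [ 513. -572.   60.]
80 [ 517. -522.   80.]
100 [ 521. -472.  100.]
wrist near-right top corner (160,137) 40 [ 519. -478.   40.] bottom right (182,235) [ 605. -469.   40.]
wrist near-right top corner (160,137) 60 [ 519. -471.   60.] bottom right (182,235) [ 599. -462.   60.]
wrist near-right top corner (160,137) 80 [ 520. -463.   80.] bottom right (182,235) [ 592. -455.   80.]
[[ 509.1 -408.9    7. ]
 [ 510.4 -347.5    7. ]]
```

The rack is about 65 mm high going by the scene view (its front corner spans roughly 23 px). The gripper body will stay above 96 mm, so it clears. Lowering.

```bash
python3 -m crank '[{"dx":0.002,"dy":-0.0015,"dz":-0.04,"yaw":0},{"dx":0,"dy":0,"dz":-0.05,"yaw":0},{"dx":0,"dy":0,"dz":-0.025,"yaw":0},{"dx":0,"dy":0,"dz":-0.012,"yaw":0},{"dx":0,"dy":0,"dz":-0.006,"yaw":0},{"dx":0,"dy":0,"dz":0,"yaw":0},{"dx":0,"dy":0,"dz":0,"yaw":0}]'
```

```text
time_s: 20.98
ee_pos: [592.3, -382.3, 36.9]
ee_rot: [-179.9, 0.1, 178.7]
force: [-0.6, 0.0, -2.2]
gripper_width: 18.4
gripper_force: 40.0
```

```bash
python3 -m crank '[{"dx":0,"dy":0,"dz":-0.007,"yaw":0},{"dx":0,"dy":0,"dz":-0.004,"yaw":0},{"dx":0,"dy":0,"dz":-0.0015,"yaw":0},{"dx":0,"dy":0,"dz":0,"yaw":0},{"dx":0,"dy":0,"dz":0,"yaw":0}]'
```

```text
time_s: 21.6
ee_pos: [591.8, -382.0, 25.8]
ee_rot: [-180.0, 0.0, 178.7]
force: [-0.5, -0.6, -1.5]
gripper_width: 18.3
gripper_force: 40.0
```

```bash
python3 -m crank '[{"dx":0,"dy":0,"dz":-0.001,"yaw":0},{"dx":0,"dy":0,"dz":-0.0005,"yaw":0},{"dx":0,"dy":0,"dz":0,"yaw":0},{"dx":0,"dy":0,"dz":0,"yaw":0}]'
```

```text
time_s: 22.1
ee_pos: [591.9, -382.0, 25.3]
ee_rot: [-180.0, 0.0, 178.7]
force: [-1.4, 1.4, 5.3]
gripper_width: 18.4
gripper_force: 40.0
```

```bash
python3 -m crank '[{"dx":0,"dy":0,"dz":0,"yaw":0},{"dx":0,"dy":0,"dz":0,"yaw":0},{"dx":0,"dy":0,"dz":0,"yaw":0},{"dx":0,"dy":0,"dz":0.02,"yaw":0},{"dx":0,"dy":0,"dz":0.05,"yaw":0},{"dx":0,"dy":0,"dz":0.06,"yaw":0},{"dx":0,"dy":0,"dz":0.03,"yaw":0},{"dx":-0.027,"dy":0.05,"dz":0,"yaw":0},{"dx":-0.027,"dy":0.07,"dz":0,"yaw":0},{"dx":-0.027,"dy":0.07,"dz":0,"yaw":0}]' 0.5 && python3 -m crank '[{"dx":-0.027,"dy":0.07,"dz":0,"yaw":0},{"dx":0,"dy":0.075,"dz":0,"yaw":0},{"dx":0,"dy":0.075,"dz":0,"yaw":0},{"dx":0,"dy":0.075,"dz":0,"yaw":0},{"dx":0,"dy":0.075,"dz":0,"yaw":0},{"dx":0,"dy":0.064,"dz":0,"yaw":0},{"dx":0,"dy":0,"dz":0,"yaw":0},{"dx":0,"dy":0,"dz":0,"yaw":0}]' 0.5 20 && python3 -c "
from h import *
grab('wrist','w9.png');grab('side','s9.png');grab('scene','c9.png')
a=load('w9.png')[0];b=load('s9.png')[0];d=load('c9.png')[0]
cv2.imwrite('pics/h.png',np.hstack([a[:400],np.vstack([cv2.resize(b[170:300,230:386],(240,200)),cv2.resize(d[180:290,220:352],(240,200))])])[:,:,::-1])"
```

```text
time_s: 23.35
ee_pos: [526.5, -228.7, 153.8]
ee_rot: [-180.0, 0.1, 178.7]
force: [-0.2, -0.1, 0.7]
gripper_width: 45.7
gripper_force: 0.0
time_s: 24.35
ee_pos: [505.4, 117.0, 153.2]
ee_rot: [-180.0, 0.1, 178.7]
force: [0.6, -1.3, 1.0]
gripper_width: 45.5
gripper_force: 0.0
```

View pics/h.png

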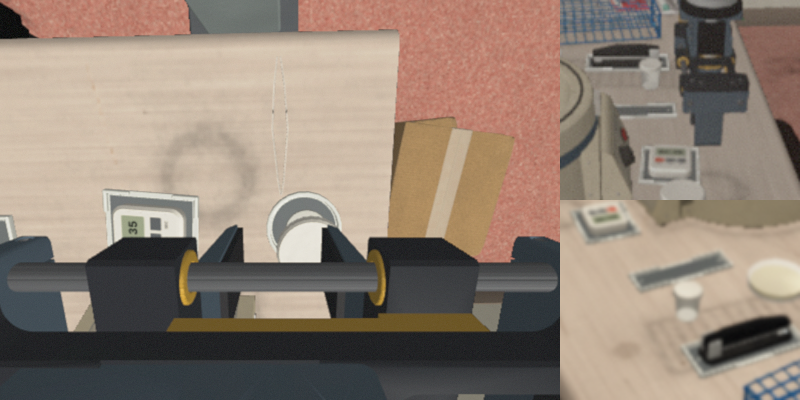

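The stapler stands in the wide tray. The forceps are a faint outline from (279,62) to (281,192). I'll measure them by local contrast.

```bash
python3 - <<'E'
from h import *
for f,(x0,y0,x1,y1) in(('w9.png',(262,50,300,196)),('w1.png',(447,50,483,158)),('w7.png',(466,10,502,166))):
    im,c=load(f); g=cv2.cvtColor(im,cv2.COLOR_RGB2GRAY).astype(np.float32)
    d=np.abs(g-cv2.medianBlur(im[:,:,1].copy(),31)*0-cv2.GaussianBlur(g,(0,0),8))[y0:y1,x0:x1]
    sat=(im.max(2).astype(int)-im.min(2))[y0:y1,x0:x1]
    m=((d>9)|(sat<18)).astype(np.uint8); m=cv2.morphologyEx(m,cv2.MORPH_CLOSE,np.ones((7,3),np.uint8))
    n,l,s,_=cv2.connectedComponentsWithStats(m); k=1+s[1:,4].argmax(); v,u=np.where(l==k)
    P=ray(c,np.c_[u+x0,v+y0],5)[:,:2].astype(np.float32); r=cv2.minAreaRect(P); 
    b=cv2.boxPoints(r); e=max((b[1]-b[0],b[2]-b[1]),key=np.linalg.norm)
    print(f,np.round(r[0],1),np.round(r[1],1),'axis',round((np.degrees(np.arctan2(e[1],e[0]))+90)%180-90,1),u.min()+x0,u.max()+x0,v.min()+y0,v.max()+y0)
E
```

```text
w9.png [452.5 126. ] [21.7 89.1] axis -1.2 278 299 104 195
w1.png [427.  115.9] [141.7  47.9] axis 7.3 447 482 50 157
w7.png [427.7 115.6] [141.   33.3] axis 0.2 466 501 10 165
```

```bash
python3 - <<'E'
from seg import *
rect('w7.png',(468,10,502,166),'mid',5,'w7')
rect('w6.png',(424,0,458,155),'mid',5,'w6')
im,c=load('w9.png'); print(ray(c,[(279,62),(281,192),(272,112),(288,112)],5).round(1))
cv2.imwrite('pics/i.png',cv2.resize(im[50:200,240:320],None,fx=4,fy=4,interpolation=2)[:,:,::-1])
E
```

```text
w7 c 428.4 121.5 size 125.0 9.1 long axis 0.4 px [483  18] [494 160] area 654
w6 c 436.0 121.9 size 7.7 111.1 long axis -0.8 px [440   0] [452 148] area 617
[[370.7 118.2   5. ]
 [493.8 117.4   5. ]
 [415.  110.4   5. ]
 [415.3 125.9   5. ]]
```

View pics/i.png

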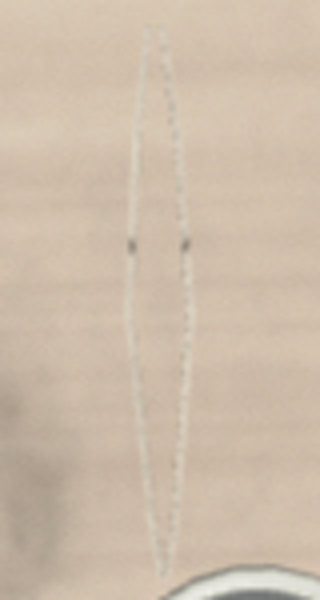

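The open end is at full-image (279,56), the joined end at (281,194.5), and the widest point near row 127. That gives a centre of (430.7,117.5), a length of 130.5 mm (131 expected) and an axis of −0.4°. Going in.

```bash
python3 -m crank '[{"dx":-0.046,"dy":0.0005,"dz":-0.01,"yaw":0.18},{"dx":-0.047,"dy":0,"dz":-0.02,"yaw":0},{"dx":0,"dy":0,"dz":-0.05,"yaw":0},{"dx":0,"dy":0,"dz":-0.05,"yaw":0},{"dx":0,"dy":0,"dz":-0.025,"yaw":0},{"dx":0,"dy":0,"dz":-0.012,"yaw":0},{"dx":0,"dy":0,"dz":-0.005,"yaw":0},{"dx":0,"dy":0,"dz":0,"yaw":0},{"dx":0,"dy":0,"dz":0,"yaw":0}]'
```

```text
time_s: 25.62
ee_pos: [431.6, 117.8, 15.6]
ee_rot: [180.0, 0.1, 179.6]
force: [-0.2, -0.1, 0.4]
gripper_width: 45.5
gripper_force: 0.0
```

```bash
python3 -m crank '[{"dx":0,"dy":0,"dz":-0.005,"yaw":0},{"dx":0,"dy":0,"dz":-0.0015,"yaw":0},{"dx":0,"dy":0,"dz":0,"yaw":0},{"dx":0,"dy":0,"dz":0,"yaw":0}]' && python3 -m crank '[{"dx":0,"dy":0,"dz":0,"yaw":0},{"dx":0,"dy":0,"dz":0,"yaw":0},{"dx":0,"dy":0,"dz":0,"yaw":0},{"dx":0,"dy":0,"dz":0,"yaw":0},{"dx":0,"dy":0,"dz":0,"yaw":0},{"dx":0,"dy":0,"dz":0,"yaw":0}]' 0 20
```

```text
time_s: 26.12
ee_pos: [431.0, 117.7, 9.7]
ee_rot: [180.0, -0.0, 179.6]
force: [0.5, 0.2, -0.1]
gripper_width: 45.7
gripper_force: 0.0
time_s: 26.88
ee_pos: [431.0, 117.7, 9.8]
ee_rot: [180.0, 0.0, 179.6]
force: [1.0, -0.3, 0.4]
gripper_width: 15.1
gripper_force: 20.0
```

The forceps are gripped (15.1 mm). Lifting and moving near the narrow tray, then checking the centrifuge clearance before going over it.

```bash
python3 -m crank '[{"dx":0,"dy":0,"dz":0.03,"yaw":0},{"dx":0,"dy":0,"dz":0.06,"yaw":0},{"dx":0,"dy":0,"dz":0.06,"yaw":-0.24},{"dx":0,"dy":-0.065,"dz":0,"yaw":0},{"dx":0,"dy":-0.065,"dz":0,"yaw":0},{"dx":0,"dy":-0.065,"dz":0,"yaw":0},{"dx":0.02,"dy":-0.065,"dz":0,"yaw":0},{"dx":0.02,"dy":-0.065,"dz":0,"yaw":0},{"dx":0.02,"dy":-0.0645,"dz":0,"yaw":0},{"dx":0,"dy":0,"dz":0,"yaw":0}]' && python3 - <<'E'
from h import *
grab('wrist','w10.png');grab('scene','c10.png')
_,c=load('scene0.png')
print(ray(c,[(285,186),(300,190),(320,192),(340,190),(360,184)],0).round())
_,w=load('w1.png'); print(ray(w,[(315,236),(440,236)],0).round(),ray(w,[(315,236),(440,236)],100).round())
a=load('w10.png')[0];d=load('c10.png')[0]
cv2.imwrite('pics/j.png',np.hstack([a[:400],cv2.resize(d[130:250,230:302],(240,400))])[:,:,::-1])
E
```

```text
time_s: 28.12
ee_pos: [480.0, -197.1, 129.5]
ee_rot: [-179.9, 0.1, 178.2]
force: [0.2, 0.1, -1.1]
gripper_width: 15.2
gripper_force: 20.0
[[ 668.  -38.    0.]
 [ 699.  -78.    0.]
 [ 749. -113.    0.]
 [ 810. -130.    0.]
 [ 886. -127.    0.]]
[[610. -78.   0.]
 [610. 107.   0.]] [[577. -90. 100.]
 [577.  53. 100.]]
```

View pics/j.png

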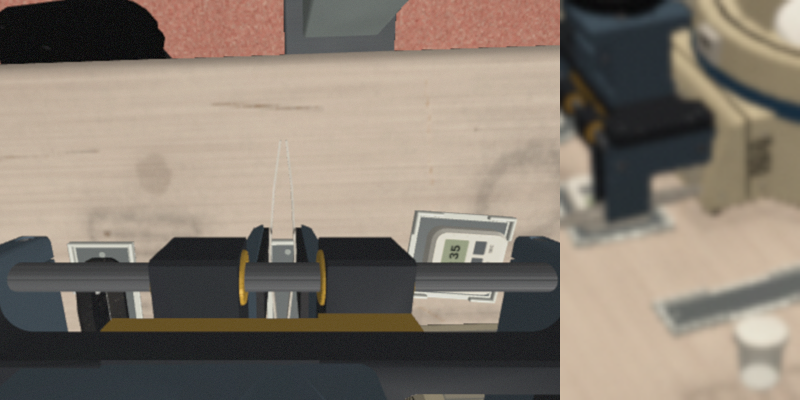

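The forceps are held straight (column 283). The centrifuge housing stays at y > −78 where x < 640, and the gripper body will reach y = −105, so there is room.

```bash
python3 -m crank '[{"dx":0.046,"dy":0.002,"dz":0,"yaw":0},{"dx":0.046,"dy":0.002,"dz":0,"yaw":0},{"dx":0.046,"dy":0,"dz":-0.02,"yaw":0},{"dx":0,"dy":0,"dz":-0.04,"yaw":0},{"dx":0,"dy":0,"dz":0,"yaw":0},{"dx":0,"dy":0,"dz":0,"yaw":0}]' && python3 - <<'E'
from h import *
a,c=grab('wrist','w11.png')
cv2.imwrite('pics/k.png',cv2.resize(a[:260,150:410],(780,600)[:1]+(600,))[:,:,::-1] if 0 else cv2.resize(a[60:260,170:390],None,fx=3,fy=3)[:,:,::-1])
E
```

```text
time_s: 28.98
ee_pos: [589.3, -189.9, 82.7]
ee_rot: [-180.0, 0.0, 178.5]
force: [-0.3, -0.6, 0.3]
gripper_width: 15.2
gripper_force: 20.0
```

View pics/k.png

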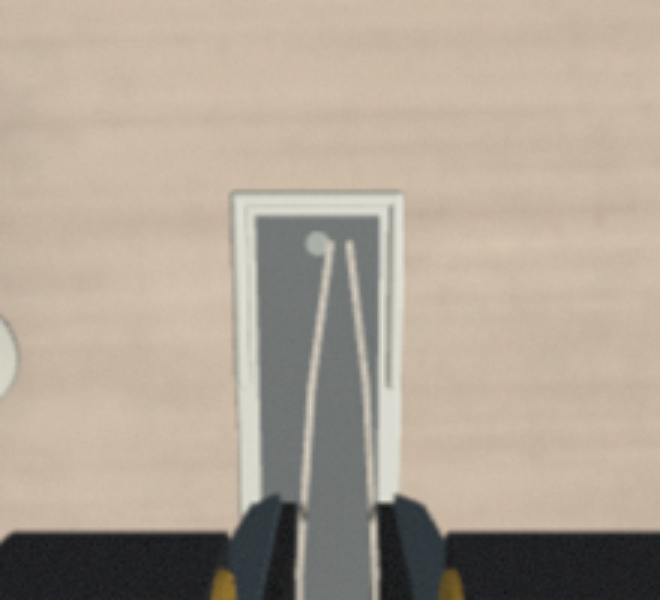

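Above the tray, the forceps tips sit about 7 px to the right (+y) of the tray's centreline (full-image column 283 against 276). The near rim, at row 124, is at x = 512. Correcting by −5 mm in y and +1.6 mm in x, then lowering.

```bash
python3 -m crank '[{"dx":0.002,"dy":-0.006,"dz":0,"yaw":0},{"dx":0,"dy":0,"dz":-0.035,"yaw":0},{"dx":0,"dy":0,"dz":-0.03,"yaw":0},{"dx":0,"dy":0,"dz":-0.01,"yaw":0},{"dx":0,"dy":0,"dz":-0.005,"yaw":0},{"dx":0,"dy":0,"dz":0,"yaw":0},{"dx":0,"dy":0,"dz":0,"yaw":0}]'
```

```text
time_s: 29.9
ee_pos: [591.5, -195.7, 18.6]
ee_rot: [-180.0, 0.1, 178.4]
force: [0.6, 0.9, 0.0]
gripper_width: 15.2
gripper_force: 20.0
```

```bash
python3 -m crank '[{"dx":0,"dy":0.001,"dz":-0.004,"yaw":0},{"dx":0,"dy":0,"dz":-0.0025,"yaw":0},{"dx":0,"dy":0,"dz":0,"yaw":0},{"dx":0,"dy":0,"dz":0,"yaw":0}]'
```

```text
time_s: 30.4
ee_pos: [591.0, -194.6, 12.8]
ee_rot: [180.0, 0.0, 178.4]
force: [-0.7, 1.6, 3.4]
gripper_width: 15.4
gripper_force: 20.0
```

```bash
python3 -m crank '[{"dx":0,"dy":0,"dz":0,"yaw":0},{"dx":0,"dy":0,"dz":0,"yaw":0},{"dx":0,"dy":0,"dz":0,"yaw":0},{"dx":0,"dy":0,"dz":0.01,"yaw":0},{"dx":0,"dy":0,"dz":0.05,"yaw":0},{"dx":0,"dy":0,"dz":0.06,"yaw":0},{"dx":0,"dy":0,"dz":0.07,"yaw":0},{"dx":0,"dy":0,"dz":0.07,"yaw":0},{"dx":0,"dy":0,"dz":0,"yaw":0},{"dx":0,"dy":0,"dz":0,"yaw":0}]' 0.35 && python3 - <<'E'
from h import *
a,c=grab('wrist','w12.png');b,_=grab('side','s12.png')
cv2.imwrite('pics/l.png',np.hstack([a[:400],cv2.resize(b[170:350,240:348],(240,400))])[:,:,::-1])
E
```

```text
time_s: 31.65
ee_pos: [590.4, -194.5, 220.4]
ee_rot: [180.0, -0.0, 178.4]
force: [-0.4, 0.3, -0.6]
gripper_width: 32.3
gripper_force: 0.0
```

View pics/l.png

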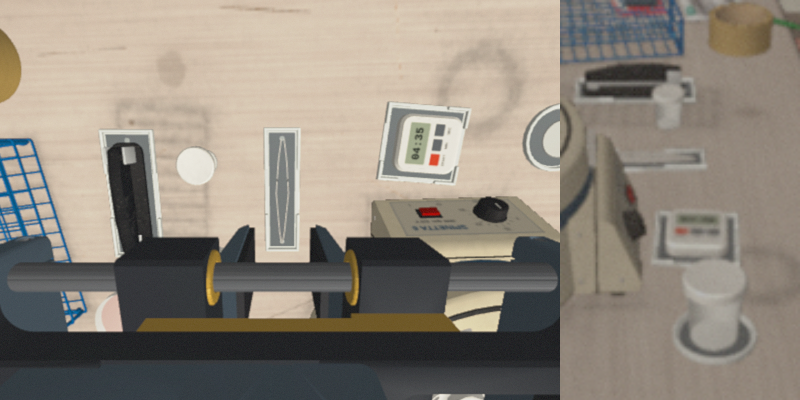

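All four are in place: stapler (128,200) in the wide tray, forceps (283,190) in the narrow tray, timer (427,143) flat in the square tray with margin after parallax, and the cup upright in the round tray. The set-down heights matched the tray floors. Handing in.

```bash
python3 -c "
from workcell import ticket; print(ticket.job_done())"
```

```text
the job is handed in; nothing more can be done
None
```

The specimen cup, lab timer, stapler and forceps are each set down in their matching trays with the cup upright, the dishes and tape reel were not touched, and the job was handed in at about 32 s; it returned no verdict.

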